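Take the cover off the long housing

TASK

Two black plastic equipment housings, a long one and a short one, stand closed on the repair bench, their covers loose and unscrewed. Lift the cover straight up off the long housing and lay it flat, same way up, in the middle of the blue-grey work mat; set it down rather than letting it fall. Leave the long housing standing where it is and the short one closed and where it is.

Things in the scene. Friction and masses are not known exactly. Their poses are not given: they have to be found in the camera images.
- long_cover: The cover to take off: loose black shoebox-type lid, 112 mm long (x), 56 wide (y), 22 high, about 60 g. Origin: centre of its lower edge plane; z up, top at 22 mm. Walls 2 mm, top 3 mm; its skirt reaches 19 mm down over the housing, 2 mm play. Starts with lower edge 27 mm, top 49 mm above the bench (z = 0), long axis within 40 degrees of straight ahead. Grip across the 56 mm width.
- long_housing: The long housing under the long cover: a loose open black plastic box, 104 mm long (x), 48 mm wide (y), 46 mm high, about 0.35 kg, with a green circuit board inside. Origin: centre of its underside, on the bench; z up. Narrower than the cover, so fingertips may reach down past the cover's skirt.
- short_cover: The cover of the short housing, to be left alone: as the long cover but only 70 mm long (x), 56 mm wide (y), 22 mm high. Origin: centre of its lower edge plane, 27 mm above the bench; the short housing stands beneath it.
- mat_middle (a point): Middle of the upper face of the flat, fixed, blue-grey silicone work mat, 190 mm (x) by 170 mm (y), 3 mm thick, empty; the point is 3 mm above the bench. Small things standing beside the mat and the housings are at most 75 mm high.
Not all that is in view belongs to the job. Leave any brown or green look-alike of the long_cover alone.

How it is judged:
By the outcome, as a careful person would: the job done as asked, in the order asked, and still so for the second after the job is handed in, with the robot touching nothing.
It also fails if it takes over 45 s, if anything falls off the work surface, if the arm or the gripper's body presses on something with over 40 N, if the wrist force passes 120 N, or if a joint passes its speed limit or range.

ROBOT

A 6-joint arm with a two-finger parallel gripper is mounted at the origin on the work surface. World frame = base frame: x ahead of the robot, y to its left, z up, the work surface at z = 0. Lengths are in m, angles in rad, forces in N, time in s.
With the tool pointing down it reaches from about 0.35 to 0.775 m from the base axis. Payload 5.5 kg.
Tool frame: the origin (TCP) lies midway between the tips of the shut fingers; the grasp point (between the pads) lies 19 mm behind it; z points along the fingers, x is the direction in which the jaws open and shut, and the axes are right-handed (so a half turn about z gives the same grasp; the last joint's range is limited). The gripper opens to 85 mm and grips with 20 to 120 N. Pads are 22 mm wide; open, the fingers measure 114 mm over their backs; the gripper's body (76 mm by 85 mm) begins 54 mm behind the grasp point. The pads swing forward as they close: fully open they stand 13 mm farther back than shut.
Start: joints at [1.072, 0.313, 0.046, 1.304, 0, 1.431], TCP at [0.202, 0.538, 0.231] pointing down, gripper open.
Joint ranges: [-2.76, 2.76], [-0.86, 1.69], [-1.03, 1.26], [-2.2, 2.34], [-1.47, 1.5], [-3.14, 3.14]. Speed limits (rad/s): [2.57, 2.57, 3.14, 3.14, 3.14, 3.14].

INTERFACE

Orientations are given as a unit quaternion [w, x, y, z].
In Python, from workcell import env gives the robot as it stands.
- The arm moves only by the tool servo_tool, never from a script. Its argument "targets" is a list of rows, each an object with "xyz": the shift along the tool's x, y, z in m, a list of three; "twist": the turn, a rotation vector about the tool's x, y, z in rad, a list of three; "jaw": the opening, from 0 (shut) to 1 (fully open). A call has 1 to 12 rows; each row is the pose to reach, as a shift and turn from the pose commanded when the call began, along the tool's axes at that moment; what a row does not reach only later rows make up. A row lasts 1/12 s, in which the tool goes at most 41.7 mm and 7.16 degrees, less where a joint would pass 70% of its speed; a pose out of reach is approached as far as the arm can. A call with a gripper value outside its range is refused whole. The fingers move at their own pace and stop on an object; "squeeze" is the grip in N (left out, the last holds). Time passes only in rows, so rows that repeat a pose let the fingers close. It gives the time, the measured TCP pose, the force and the opening at its end, in the units of the state.
- env.get_state(): the state, without advancing time (a new reading comes with each control period).
- env.read_camera(name): name is "scene" or "top" or "wrist"; returns a dict with "color" (480x640x3 uint8, red, green, blue), "depth" (480x640 float32, m along the optical axis (not along the pixel's ray), 0 where there is no reading), "fx", "fy", "cx", "cy" (pixels), "eye" and "attitude" of the camera in the world. Camera axes: x right, y down, z forward; pixel columns grow to the right and rows downward; lengths in m; the calibration is good to about 2 mm. A picture is of the moment at which its call begins.
- env.hand_in(): hands the job in, once; it reports no verdict.
The state is a dict: "clock": time; "joint_pos": joint angles; "qvel": joint speeds; "tau": joint torques, N m; "tcp_pos": TCP position; "orientation": TCP orientation; "wrist_force": force on the tool from outside, world axes, zero at the start; "ft_torque": the same for the moment, N m; "finger_gap": finger opening in m.
Only numpy, scipy, OpenCV 4.12 (cv2) and the standard library are available. Lean on these libraries where they do the work, as an engineer would, in place of code of your own. Each camera call takes 0.05 s, during which the arm holds its last target. There are 200 camera calls.

## Working session

There is one attempt and no reset: what is moved stays moved. The work goes in short steps, Python scripts to look and compute and a tool call to move; the robot and the scene stay as the last step left them, time stands still between calls to the robot, and variables do not carry over. Pictures are saved under pics/ and viewed, about 8 in all and at most 12, crops included, and the job is handed in when it is done.

Besides the shell and the picture viewer there is one more tool, called after "Request:" by a JSON object that holds its "op" and its "data", one argument or row to a line. servo_tool: Moves the arm, as the interface text tells. Its arguments: {"type":"object","properties":{"targets":{"type":"array","items":{"type":"object","properties":{"xyz":{"type":"array","items":{"type":"number"}},"twist":{"type":"array","items":{"type":"number"}},"jaw":{"type":"number"}}}},"squeeze":{"type":"number"}},"required":["targets"]}

```bash
mkdir -p pics
cat > h.py <<'E'
import numpy as np, cv2
from workcell import env
from scipy.spatial.transform import Rotation as R
def rot(a):
    a=np.array(a); return a if a.shape==(3,3) else R.from_quat(a[[1,2,3,0]]).as_matrix()
def pts(c):
    v,u=np.mgrid[:480,:640]; d=c['depth']
    p=np.stack([(u-c['cx'])/c['fx']*d,(v-c['cy'])/c['fy']*d,d],-1)
    return p@rot(c['attitude']).T+np.array(c['eye'])
def ray(c,u,v,z):
    r=rot(c['attitude'])@np.array([(u-c['cx'])/c['fx'],(v-c['cy'])/c['fy'],1]); e=np.array(c['eye'])
    return e+r*(z-e[2])/r[2]
def save(c,n): cv2.imwrite('pics/'+n,c['color'][...,::-1])
E
python3 - <<'E'
from h import *
import pickle
for n in ['top','scene']:
    c=env.read_camera(n); save(c,n+'0.png'); pickle.dump(c,open(n+'0.pkl','wb')); print(n,c['eye'],c['attitude'],c['fx'])
print(env.get_state())
E
```

```text
top [0.38106432 0.06393992 1.39127475] [ 0.01861771 -0.70521466  0.70846589 -0.02004349] 535.3715790047437
scene [ 1.42431234 -0.30712186  0.86208052] [-0.3546021   0.74266932  0.51083426 -0.24849141] 533.7151952936076
{'clock': 0.1, 'joint_pos': array([ 1.07237348e+00,  3.13972005e-01,  4.50884115e-02,  1.30360965e+00,
       -2.57724909e-05,  1.43119076e+00]), 'qvel': array([ 1.45660324e-03, -2.29115283e-03,  1.60055586e-03, -5.45637580e-05,
       -5.97981340e-04,  4.34266504e-04]), 'tau': array([ 3.41296778e-03, -4.81725740e+01,  2.99243993e+01,  1.27940890e-02,
       -8.07467245e-05, -8.17347512e-06]), 'tcp_pos': array([0.20171713, 0.53796238, 0.23046977]), 'orientation': array([ 3.93028302e-04,  8.21938590e-01,  5.69575485e-01, -7.52050761e-04]), 'wrist_force': array([-0.92983612,  0.19883415, -0.00227556]), 'ft_torque': array([ 0.08001586, -0.06774411,  0.04667701]), 'finger_gap': 0.08553928939725666}
```

View pics/top0.png

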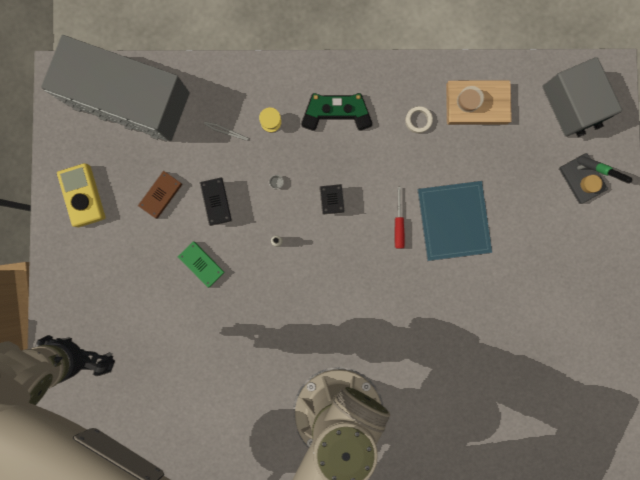

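View pics/scene0.png

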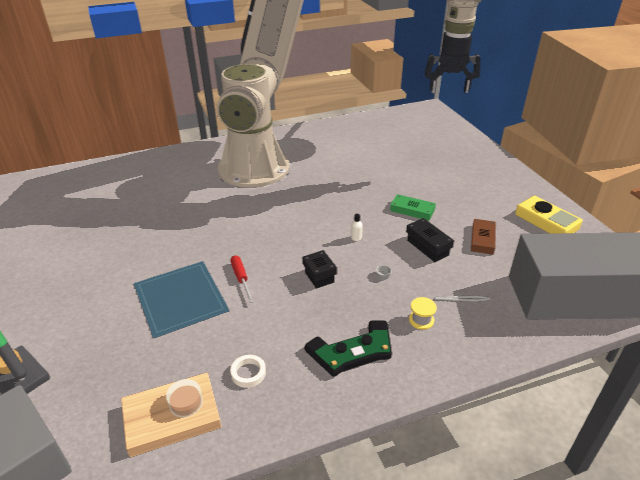

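The top view shows the long black housing at about (215,201), the short one at (332,199) and the mat at (455,221). Brown and green look-alikes lie at (160,195) and (201,264). The scene view agrees: long at (430,239), short at (320,268), mat at (180,297).

Run:
```python
from h import *
import pickle
c=pickle.load(open('top0.pkl','rb')); P=pts(c); hsv=cv2.cvtColor(c['color'],cv2.COLOR_RGB2HSV)
def rect(mask,roi,z,name):
    m=np.zeros((480,640),np.uint8); x0,y0,x1,y1=roi; m[y0:y1,x0:x1]=mask[y0:y1,x0:x1]
    cs,_=cv2.findContours(m,cv2.RETR_EXTERNAL,cv2.CHAIN_APPROX_NONE); k=max(cs,key=cv2.contourArea)
    w=np.array([ray(c,u,v,z)[:2] for u,v in k[:,0]],np.float32)
    (cx,cy),(a,b),th=cv2.minAreaRect(w*1000); 
    if a<b: th+=90
    print(name,'c',cx,cy,'size',a,b,'long axis deg',(th+90)%180-90,'med z',np.median(P[...,2][cv2.drawContours(np.zeros_like(m),[k],-1,1,-1)>0]))
zm=((P[...,2]>.042)&(c['depth']>0)).astype(np.uint8)
dark=(hsv[...,2]<60).astype(np.uint8)
for n,roi in [('long',(190,165,240,235)),('short',(312,175,352,222))]:
    rect(dark,roi,.049,n+' dark'); rect(zm,roi,.049,n+' depth')
blue=((hsv[...,0]>90)&(hsv[...,0]<115)&(hsv[...,1]>70)).astype(np.uint8)
rect(blue,(410,170,500,270),.003,'mat')
# local heights of neighbours
for n,(u,v) in dict(brown=(160,195),green=(200,264),glass=(278,182),bottle=(276,240),driver=(400,232)).items():
    q=P[v-6:v+7,u-6:u+7,2]; print(n,P[v,u].round(3),q.max().round(3))
s=pickle.load(open('scene0.pkl','rb'));print(pts(s)[232,430],pts(s)[262,320],pts(s)[297,180])
```

```text
long dark c 539.6235961914062 307.55023193359375 size 112.26041412353516 56.04900360107422 long axis deg 12.545967102050781 med z 0.04869860745666932
long depth c 539.9451293945312 310.3397521972656 size 113.27925872802734 57.14566421508789 long axis deg 12.553180694580078 med z 0.04882595670393741
short dark c 543.6204833984375 15.037498474121094 size 69.7634048461914 52.9567756652832 long axis deg 5.249812602996826 med z 0.048891399655776824
short depth c 544.5463256835938 16.374786376953125 size 70.6869888305664 56.2049674987793 long axis deg 5.875764846801758 med z 0.04887971953765269
mat c 492.27264404296875 -305.3759765625 size 185.50006103515625 165.5195770263672 long axis deg 7.032296657562256 med z 0.0032635402788325774
brown [0.559 0.456 0.022] 1.391
green [0.382 0.351 0.025] 1.391
glass [0.594 0.154 0.003] 1.391
bottle [0.44  0.154 0.078] 1.391
driver [ 0.461 -0.16   0.024] 0.032
[0.53985025 0.31163543 0.04619821] [0.54595706 0.0172881  0.04530065] [ 0.4938068  -0.30565666 -0.00127851]
```

Request:
{"op": "servo_tool", "data": {
  "targets": [
    {"xyz": [-0.005, 0.02, 0.004], "twist": [0, 0, -0.03], "jaw": 0.9},
    {"xyz": [-0.013, 0.055, 0.011], "twist": [0, 0, -0.08], "jaw": 0.9},
    {"xyz": [-0.023, 0.094, 0.019], "twist": [0, 0, -0.135], "jaw": 0.9},
    {"xyz": [-0.032, 0.133, 0.027], "twist": [0, 0, -0.19], "jaw": 0.9},
    {"xyz": [-0.042, 0.172, 0.035], "twist": [0, 0, -0.25], "jaw": 0.9},
    {"xyz": [-0.051, 0.211, 0.043], "twist": [0, 0, -0.31], "jaw": 0.9},
    {"xyz": [-0.06, 0.25, 0.05], "twist": [0, 0, -0.37], "jaw": 0.9},
    {"xyz": [-0.07, 0.289, 0.058], "twist": [0, 0, -0.42], "jaw": 0.9},
    {"xyz": [-0.079, 0.328, 0.066], "twist": [0, 0, -0.48], "jaw": 0.9},
    {"xyz": [-0.088, 0.363, 0.073], "twist": [0, 0, -0.53], "jaw": 0.9},
    {"xyz": [-0.094, 0.387, 0.078], "twist": [0, 0, -0.565], "jaw": 0.9},
    {"xyz": [-0.096, 0.397, 0.08], "twist": [0, 0, -0.578], "jaw": 0.9}
  ],
  "squeeze": 30
}}

```text
clock: 1.1
tcp_pos: [0.5424, 0.3061, 0.1495]
orientation: [-0.0, 0.626, 0.779, -0.001]
wrist_force: [0.0, -0.1, 0.6]
finger_gap: 0.0767
```

Request:
{"op": "servo_tool", "data": {
  "targets": [
    {"xyz": [0, 0, 0], "twist": [0, 0, 0], "jaw": 0.9},
    {"xyz": [0, 0, 0], "twist": [0, 0, 0], "jaw": 0.9}
  ]
}}

```text
clock: 1.27
tcp_pos: [0.5397, 0.3086, 0.1505]
orientation: [-0.001, 0.626, 0.78, -0.001]
wrist_force: [-0.3, -0.0, -0.0]
finger_gap: 0.077
```

Run:
```python
from h import *
import pickle
for n in ['wrist','top']:
    c=env.read_camera(n); save(c,n+'1.png'); pickle.dump(c,open(n+'1.pkl','wb'))
s=env.get_state(); print(s); T=rot(s['orientation']); print(T)
c=pickle.load(open('wrist1.pkl','rb')); P=pts(c); print(c['eye'])
m=((P[...,2]>.042)&(P[...,2]<.056)&(c['depth']>0)).astype(np.uint8)
cs,_=cv2.findContours(m,cv2.RETR_EXTERNAL,cv2.CHAIN_APPROX_NONE)
for k in sorted(cs,key=cv2.contourArea)[-2:]:
    w=np.array([ray(c,u,v,.049)[:2] for u,v in k[:,0]],np.float32); r=cv2.minAreaRect(w*1000); print(cv2.boundingRect(k),r)
```

```text
{'clock': 1.3667, 'joint_pos': array([3.92270306e-01, 4.35488184e-01, 2.78401742e-02, 1.16381339e+00,
       3.49259310e-04, 1.72562012e-01]), 'qvel': array([ 0.01290214, -0.00800725,  0.00115103, -0.00336324, -0.00275019,
       -0.00406808]), 'tau': array([-8.13231356e-01, -5.33063364e+01,  2.90193236e+01, -4.35691990e-02,
       -3.08619544e-02,  3.25456618e-03]), 'tcp_pos': array([0.53897985, 0.30967153, 0.15130266]), 'orientation': array([-3.13297037e-04,  6.25321943e-01,  7.80366790e-01, -2.07171959e-04]), 'wrist_force': array([-0.38728461,  0.1459479 ,  0.0207059 ]), 'ft_torque': array([ 0.01256902,  0.03770271, -0.03711685]), 'finger_gap': 0.07682528575185404}
[[-2.17944740e-01  9.75960824e-01 -7.48071550e-04]
 [ 9.75961084e-01  2.17944850e-01  6.84827905e-05]
 [ 2.29874863e-04 -7.15163257e-04 -9.99999718e-01]]
[0.45941219 0.29050294 0.29301872]
(108, 20, 42, 47) ((440.3424377441406, 160.2964630126953), (25.307918548583984, 26.340057373046875), 82.31804656982422)
(283, 160, 78, 139) ((539.4317016601562, 309.33795166015625), (111.48306274414062, 55.94953918457031), 12.578006744384766)
```

View pics/wrist1.png

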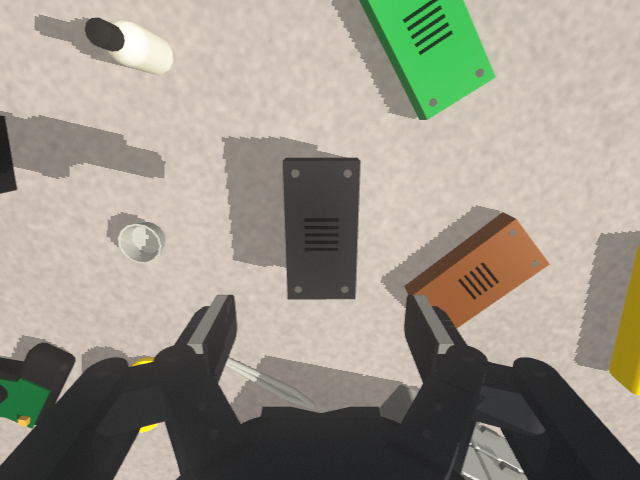

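The wrist view shows the black cover centred between the fingers at (321,229). The measured centre is (0.5394, 0.3093) at 12.6°, within 1 mm of the TCP, and 111.5 × 56 mm fits the long cover. I'm descending now.

Request:
{"op": "servo_tool", "data": {
  "targets": [
    {"xyz": [0, 0, 0.01], "twist": [0, 0, 0], "jaw": 0.85},
    {"xyz": [0, 0, 0.028], "twist": [0, 0, 0], "jaw": 0.85},
    {"xyz": [0, 0, 0.046], "twist": [0, 0, 0], "jaw": 0.85},
    {"xyz": [0, 0, 0.064], "twist": [0, 0, 0], "jaw": 0.85},
    {"xyz": [0, 0, 0.08], "twist": [0, 0, 0], "jaw": 0.85},
    {"xyz": [0, 0, 0.094], "twist": [0, 0, 0], "jaw": 0.85},
    {"xyz": [0, 0, 0.105], "twist": [0, 0, 0], "jaw": 0.85},
    {"xyz": [0, 0, 0.114], "twist": [0, 0, 0], "jaw": 0.85},
    {"xyz": [0, 0, 0.12], "twist": [0, 0, 0], "jaw": 0.85},
    {"xyz": [0, 0, 0.123], "twist": [0, 0, 0], "jaw": 0.85},
    {"xyz": [0, 0, 0.123], "twist": [0, 0, 0], "jaw": 0.85},
    {"xyz": [0, 0, 0.123], "twist": [0, 0, 0], "jaw": 0.85}
  ]
}}

```text
clock: 2.37
tcp_pos: [0.5402, 0.3093, 0.0288]
orientation: [0.0, 0.625, 0.78, 0.0]
wrist_force: [0.2, 0.7, 0.5]
finger_gap: 0.0724
```

Request:
{"op": "servo_tool", "data": {
  "targets": [
    {"xyz": [0, 0, 0], "twist": [0, 0, 0], "jaw": 0.75},
    {"xyz": [0, 0, 0], "twist": [0, 0, 0], "jaw": 0.7},
    {"xyz": [0, 0, 0], "twist": [0, 0, 0], "jaw": 0.65},
    {"xyz": [0, 0, 0], "twist": [0, 0, 0], "jaw": 0.6},
    {"xyz": [0, 0, 0], "twist": [0, 0, 0], "jaw": 0.55},
    {"xyz": [0, 0, 0], "twist": [0, 0, 0], "jaw": 0.5},
    {"xyz": [0, 0, 0], "twist": [0, 0, 0], "jaw": 0.5}
  ],
  "squeeze": 25
}}

```text
clock: 2.95
tcp_pos: [0.5406, 0.3093, 0.0292]
orientation: [0.0, 0.626, 0.78, 0.001]
wrist_force: [-1.2, -0.7, 5.2]
finger_gap: 0.0556
```

Run:
```python
from h import *
import pickle
a=env.read_camera('wrist'); b=env.read_camera('scene')
pickle.dump((a,b),open('g.pkl','wb'))
s=env.get_state(); print(s['tcp_pos'],s['finger_gap'],s['wrist_force'])
cr=b['color'][170:290,360:500]; cr=cv2.resize(cr,None,fx=4,fy=4,interpolation=cv2.INTER_CUBIC)
im=np.hstack([cv2.resize(a['color'],(320,240)),cv2.resize(cr,(280,240))]); im=cr
cv2.imwrite('pics/g_scene.png',cr[...,::-1])
```

```text
[0.54058373 0.30934733 0.02920279] 0.05534325862101887 [-0.8747555  -0.39799572  6.1714144 ]
```

View pics/g_scene.png

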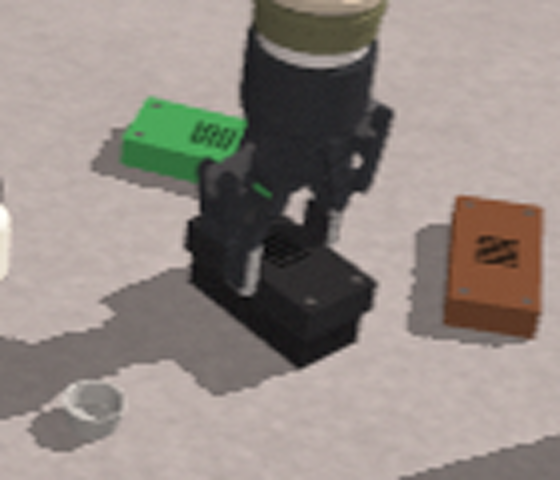

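The fingers hold the cover across its width (gap 55.5 mm), with the tips near the skirt's lower edge (crop 245,293). I'm lifting slowly, straight up.

Request:
{"op": "servo_tool", "data": {
  "targets": [
    {"xyz": [0, 0, -0.002], "twist": [0, 0, 0], "jaw": 0.5},
    {"xyz": [0, 0, -0.006], "twist": [0, 0, 0], "jaw": 0.5},
    {"xyz": [0, 0, -0.011], "twist": [0, 0, 0], "jaw": 0.5},
    {"xyz": [0, 0, -0.017], "twist": [0, 0, 0], "jaw": 0.5},
    {"xyz": [0, 0, -0.024], "twist": [0, 0, 0], "jaw": 0.5},
    {"xyz": [0, 0, -0.034], "twist": [0, 0, 0], "jaw": 0.5},
    {"xyz": [0, 0, -0.048], "twist": [0, 0, 0], "jaw": 0.5},
    {"xyz": [0, 0, -0.066], "twist": [0, 0, 0], "jaw": 0.5},
    {"xyz": [0, 0, -0.086], "twist": [0, 0, 0], "jaw": 0.5},
    {"xyz": [0, 0, -0.104], "twist": [0, 0, 0], "jaw": 0.5},
    {"xyz": [0, 0, -0.116], "twist": [0, 0, 0], "jaw": 0.5},
    {"xyz": [0, 0, -0.12], "twist": [0, 0, 0], "jaw": 0.5}
  ]
}}

```text
clock: 4.05
tcp_pos: [0.5413, 0.3098, 0.1519]
orientation: [0.001, 0.625, 0.78, 0.002]
wrist_force: [0.2, -0.1, -0.3]
finger_gap: 0.0552
```

Request:
{"op": "servo_tool", "data": {
  "targets": [
    {"xyz": [0, 0, 0], "twist": [0, 0, 0], "jaw": 0.5},
    {"xyz": [0, 0, 0], "twist": [0, 0, 0], "jaw": 0.5}
  ]
}}

```text
clock: 4.22
tcp_pos: [0.5398, 0.3091, 0.1483]
orientation: [0.0, 0.626, 0.78, 0.0]
wrist_force: [-1.0, -0.2, -1.7]
finger_gap: 0.0555
```

Run:
```python
from h import *
import pickle
a=env.read_camera('wrist'); b=env.read_camera('scene')
pickle.dump((a,b),open('l.pkl','wb'))
s=env.get_state(); print(s['tcp_pos'],s['orientation'],s['finger_gap'],s['wrist_force'],s['joint_pos'])
cr=cv2.resize(b['color'][130:280,350:500],(600,600),interpolation=cv2.INTER_CUBIC)
cv2.imwrite('pics/l_scene.png',np.hstack([cr[:450],])[...,::-1])
P=pts(b); k=P[130:280,350:500].reshape(-1,3); 
t=s['tcp_pos']; m=(np.hypot(*(k[:,:2]-t[:2]).T)<.07)&(k[:,2]<.3)
print(np.histogram(k[m,2],bins=np.arange(0,.24,.01)))
```

```text
[0.53926232 0.30884094 0.14721992] [-4.76046232e-04  6.25534102e-01  7.80196277e-01 -7.93704968e-04] 0.055801313234691875 [ 0.0761425   0.62408181 -0.07202465] [3.90987223e-01 4.38352737e-01 2.20131611e-02 1.15630657e+00
 6.71093529e-05 1.71823357e-01]
(array([212, 141, 346, 293, 199,   0,   0,   0,   0,   0,   0,   0,   0,
         0, 105, 174, 565,  76,  61,  84, 136, 123, 167]), array([0.  , 0.01, 0.02, 0.03, 0.04, 0.05, 0.06, 0.07, 0.08, 0.09, 0.1 ,
       0.11, 0.12, 0.13, 0.14, 0.15, 0.16, 0.17, 0.18, 0.19, 0.2 , 0.21,
       0.22, 0.23]))
```

View pics/l_scene.png

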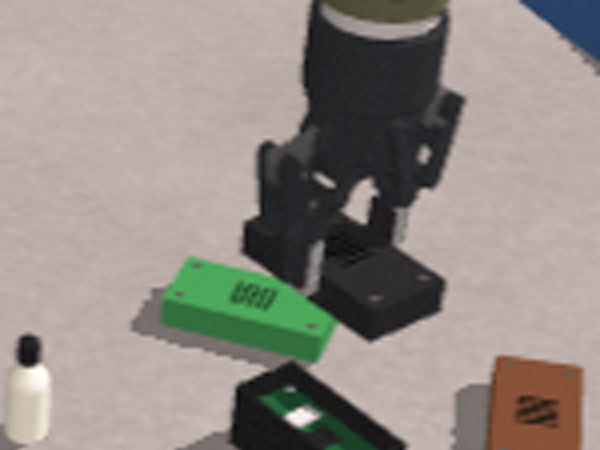

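The long housing stands open with its board showing (around 310,420 in the crop), and the cover hangs level in the fingers. I'll measure the held cover, the housing and the mat again before carrying.

Run:
```python
from h import *
import pickle
a,_=pickle.load(open('l.pkl','rb')); P=pts(a); s=env.get_state(); t=s['tcp_pos']
m=((P[...,2]>.155)&(P[...,2]<.185)&(np.hypot(P[...,0]-t[0],P[...,1]-t[1])<.075)&(np.arange(480)[:,None]<330))
dk=cv2.cvtColor(a['color'],cv2.COLOR_RGB2GRAY)<90
m=(m&dk).astype(np.uint8); k=max(cv2.findContours(m,0,1)[0],key=cv2.contourArea); print(cv2.boundingRect(k))
q=P[m>0]; z=np.median(q[:,2]); A=np.c_[q[:,:2]-t[:2],np.ones(len(q))]; print('top z',z,'slopes',np.linalg.lstsq(A,q[:,2],rcond=None)[0])
w=np.array([ray(a,u,v,z)[:2] for u,v in k[:,0]],np.float32); print(cv2.minAreaRect(w*1000), t)
c=env.read_camera('top'); hsv=cv2.cvtColor(c['color'],cv2.COLOR_RGB2HSV)
bl=((hsv[...,0]>85)&(hsv[...,0]<120)&(hsv[...,1]>45)).astype(np.uint8); bl[:170]=0;bl[270:]=0;bl[:,:405]=0;bl[:,505:]=0
k=max(cv2.findContours(bl,0,1)[0],key=cv2.contourArea); w=np.array([ray(c,u,v,.003)[:2] for u,v in k[:,0]],np.float32); print('mat',cv2.minAreaRect(w*1000))
T=rot(s['orientation']); print(T[:,0],T[:,1])
```

```text
(241, 188, 159, 142)
top z 0.16789881532139644 slopes [0.04367825 0.00900183 0.16917602]
((512.241455078125, 302.67779541015625), (60.943023681640625, 67.39555358886719), 12.611199378967285) [0.53926232 0.30884094 0.14721992]
mat ((492.44000244140625, -304.83660888671875), (187.3852081298828, 167.4105682373047), 7.01826286315918)
[-2.17413722e-01  9.76079511e-01 -2.50160052e-04] [ 0.976078    0.21741292 -0.00183406]
```

Request:
{"op": "servo_tool", "data": {
  "targets": [
    {"xyz": [-0.006, -0.002, 0], "twist": [0, 0, 0], "jaw": 0.5},
    {"xyz": [-0.02, -0.006, 0], "twist": [0, 0, 0], "jaw": 0.5},
    {"xyz": [-0.042, -0.013, 0], "twist": [0, 0, 0], "jaw": 0.5},
    {"xyz": [-0.069, -0.021, 0], "twist": [0, 0, 0], "jaw": 0.5},
    {"xyz": [-0.098, -0.03, 0], "twist": [0, 0, 0], "jaw": 0.5},
    {"xyz": [-0.127, -0.039, 0], "twist": [0, 0, 0], "jaw": 0.5},
    {"xyz": [-0.156, -0.047, 0], "twist": [0, 0, 0], "jaw": 0.5},
    {"xyz": [-0.185, -0.056, 0], "twist": [0, 0, 0], "jaw": 0.5},
    {"xyz": [-0.214, -0.065, 0], "twist": [0, 0, 0], "jaw": 0.5},
    {"xyz": [-0.243, -0.074, 0], "twist": [0, 0, 0], "jaw": 0.5},
    {"xyz": [-0.272, -0.083, 0], "twist": [0, 0, 0], "jaw": 0.5},
    {"xyz": [-0.301, -0.0915, 0], "twist": [0, 0, 0], "jaw": 0.5}
  ]
}}

```text
clock: 5.37
tcp_pos: [0.5147, -0.0069, 0.148]
orientation: [-0.0, 0.626, 0.78, -0.0]
wrist_force: [1.1, -0.5, -0.6]
finger_gap: 0.0553
```

Request:
{"op": "servo_tool", "data": {
  "targets": [
    {"xyz": [-0.029, -0.009, 0], "twist": [0, 0, 0.008], "jaw": 0.5},
    {"xyz": [-0.058, -0.0175, 0], "twist": [0, 0, 0.016], "jaw": 0.5},
    {"xyz": [-0.087, -0.0265, 0], "twist": [0, 0, 0.025], "jaw": 0.5},
    {"xyz": [-0.116, -0.035, 0], "twist": [0, 0, 0.034], "jaw": 0.5},
    {"xyz": [-0.145, -0.044, 0], "twist": [0, 0, 0.043], "jaw": 0.5},
    {"xyz": [-0.174, -0.053, 0], "twist": [0, 0, 0.052], "jaw": 0.5},
    {"xyz": [-0.202, -0.0615, 0], "twist": [0, 0, 0.062], "jaw": 0.5},
    {"xyz": [-0.229, -0.0695, 0], "twist": [0, 0, 0.072], "jaw": 0.5},
    {"xyz": [-0.252, -0.0765, 0], "twist": [0, 0, 0.082], "jaw": 0.5},
    {"xyz": [-0.27, -0.082, 0], "twist": [0, 0, 0.09], "jaw": 0.5},
    {"xyz": [-0.282, -0.0855, 0], "twist": [0, 0, 0.095], "jaw": 0.5},
    {"xyz": [-0.288, -0.0875, 0], "twist": [0, 0, 0.097], "jaw": 0.5}
  ]
}}

```text
clock: 6.37
tcp_pos: [0.4922, -0.3067, 0.1479]
orientation: [-0.0, 0.664, 0.748, -0.0]
wrist_force: [0.3, -0.4, -0.6]
finger_gap: 0.0557
```

Request:
{"op": "servo_tool", "data": {
  "targets": [
    {"xyz": [0, 0, 0], "twist": [0, 0, 0], "jaw": 0.5},
    {"xyz": [0, 0, 0], "twist": [0, 0, 0], "jaw": 0.5},
    {"xyz": [0, 0, 0], "twist": [0, 0, 0], "jaw": 0.5}
  ]
}}

```text
clock: 6.62
tcp_pos: [0.4932, -0.3036, 0.1482]
orientation: [-0.0, 0.662, 0.749, 0.0]
wrist_force: [-0.8, 0.3, 0.4]
finger_gap: 0.0557
```

Run:
```python
from h import *
a=env.read_camera('wrist'); b=env.read_camera('scene'); s=env.get_state()
print(s['clock'],s['tcp_pos'],s['orientation'],s['finger_gap'],s['wrist_force'])
A=cv2.resize(a['color'],(480,360)); B=cv2.resize(b['color'][180:360,60:300],(480,360)); 
cv2.imwrite('pics/m.png',cv2.resize(np.hstack([A,B]),(800,300))[...,::-1])
```

```text
6.7167 [ 0.49342761 -0.30350006  0.14833359] [-1.80749049e-04  6.62014461e-01  7.49491031e-01  1.25821772e-04] 0.05556641218444966 [ 0.06470089 -0.51342304 -0.32983616]
```

View pics/m.png

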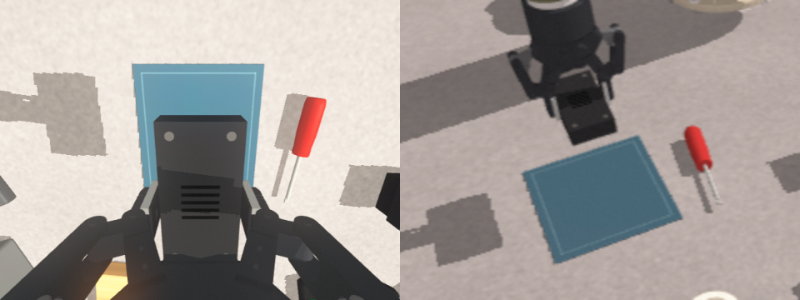

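The wrist half of the picture shows the cover (200,180) gripped square and level, parallel to the mat's edges. I'm lowering it in steps.

Request:
{"op": "servo_tool", "data": {
  "targets": [
    {"xyz": [0, 0, 0.006], "twist": [0, 0, 0], "jaw": 0.5},
    {"xyz": [-0.001, 0, 0.02], "twist": [0, 0, 0], "jaw": 0.5},
    {"xyz": [-0.001, -0.001, 0.038], "twist": [0, 0, 0], "jaw": 0.5},
    {"xyz": [-0.001, -0.001, 0.056], "twist": [0, 0, 0], "jaw": 0.5},
    {"xyz": [-0.001, -0.001, 0.074], "twist": [0, 0, 0], "jaw": 0.5},
    {"xyz": [-0.001, -0.001, 0.091], "twist": [0, 0, 0], "jaw": 0.5},
    {"xyz": [-0.001, -0.001, 0.106], "twist": [0, 0, 0], "jaw": 0.5},
    {"xyz": [-0.001, -0.001, 0.118], "twist": [0, 0, 0], "jaw": 0.5},
    {"xyz": [-0.001, -0.001, 0.127], "twist": [0, 0, 0], "jaw": 0.5},
    {"xyz": [-0.001, -0.001, 0.133], "twist": [0, 0, 0], "jaw": 0.5},
    {"xyz": [-0.001, -0.001, 0.136], "twist": [0, 0, 0], "jaw": 0.5},
    {"xyz": [-0.001, -0.001, 0.136], "twist": [0, 0, 0], "jaw": 0.5}
  ]
}}

```text
clock: 7.72
tcp_pos: [0.4923, -0.3054, 0.0118]
orientation: [-0.0, 0.662, 0.749, 0.0]
wrist_force: [-0.9, 0.2, -0.1]
finger_gap: 0.0551
```

Request:
{"op": "servo_tool", "data": {
  "targets": [
    {"xyz": [0, 0, 0], "twist": [0, 0, 0], "jaw": 0.5},
    {"xyz": [0, 0, 0.001], "twist": [0, 0, 0], "jaw": 0.5},
    {"xyz": [0, 0, 0.002], "twist": [0, 0, 0], "jaw": 0.5},
    {"xyz": [0, 0, 0.003], "twist": [0, 0, 0], "jaw": 0.5},
    {"xyz": [0, 0, 0.004], "twist": [0, 0, 0], "jaw": 0.5},
    {"xyz": [0, 0, 0.005], "twist": [0, 0, 0], "jaw": 0.5},
    {"xyz": [0, 0, 0.005], "twist": [0, 0, 0], "jaw": 0.5}
  ]
}}

```text
clock: 8.3
tcp_pos: [0.4923, -0.3057, 0.0071]
orientation: [-0.0, 0.663, 0.749, 0.0]
wrist_force: [0.4, -0.2, -0.3]
finger_gap: 0.0554
```

Request:
{"op": "servo_tool", "data": {
  "targets": [
    {"xyz": [0, 0, 0.0005], "twist": [0, 0, 0], "jaw": 0.5},
    {"xyz": [0, 0, 0.001], "twist": [0, 0, 0], "jaw": 0.5},
    {"xyz": [0, 0, 0.001], "twist": [0, 0, 0], "jaw": 0.5}
  ]
}}

```text
clock: 8.55
tcp_pos: [0.4924, -0.3058, 0.0061]
orientation: [-0.0, 0.663, 0.749, 0.0]
wrist_force: [-0.5, -1.1, -1.0]
finger_gap: 0.055
```

Request:
{"op": "servo_tool", "data": {
  "targets": [
    {"xyz": [0, 0, 0.0005], "twist": [0, 0, 0], "jaw": 0.5},
    {"xyz": [0, 0, 0.001], "twist": [0, 0, 0], "jaw": 0.5},
    {"xyz": [0, 0, 0.001], "twist": [0, 0, 0], "jaw": 0.5}
  ]
}}

```text
clock: 8.8
tcp_pos: [0.4925, -0.3058, 0.0053]
orientation: [0.0, 0.663, 0.749, 0.0]
wrist_force: [0.2, 0.5, 0.1]
finger_gap: 0.0555
```

Request:
{"op": "servo_tool", "data": {
  "targets": [
    {"xyz": [0, 0, 0.0005], "twist": [0, 0, 0], "jaw": 0.5},
    {"xyz": [0, 0, 0.001], "twist": [0, 0, 0], "jaw": 0.5},
    {"xyz": [0, 0, 0.001], "twist": [0, 0, 0], "jaw": 0.5}
  ]
}}

```text
clock: 9.05
tcp_pos: [0.4925, -0.3058, 0.0052]
orientation: [0.0, 0.663, 0.749, 0.0]
wrist_force: [-2.1, 0.5, 5.8]
finger_gap: 0.0554
```

Run:
```python
from h import *
a=env.read_camera('wrist'); P=pts(a); s=env.get_state(); print(s['tcp_pos'],s['wrist_force'])
# cover top patch ahead of the fingers, mat patch beyond it (full-size px from picture m.png x1.6)
print('cover top z',np.median(P[230:280,290:350,2]),'front/back',np.median(P[225:235,290:350,2]),np.median(P[330:345,300:345,2]),'L/R',np.median(P[230:280,270:285,2]),np.median(P[230:280,360:375,2]))
b=env.read_camera('scene'); cv2.imwrite('pics/d.png',cv2.resize(b['color'][230:350,110:270],(800,600),interpolation=cv2.INTER_CUBIC)[...,::-1])
save(a,'d_w.png')
```

```text
[ 0.49250167 -0.30585752  0.00517647] [-2.13723154  1.53346901  6.27878103]
cover top z 0.024779747115440925 front/back 0.02475006931826588 0.024934940745029513 L/R 0.024803880937780916 0.024814051704472546
```

View pics/d.png

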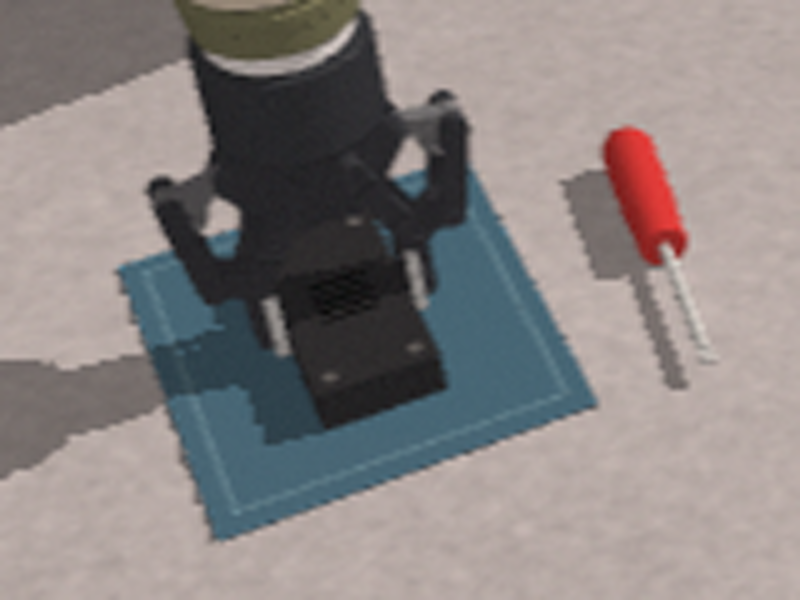

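The cover stands on the mat, parallel to its edges. Its top measures 24.8 mm against the expected 25, level front to back and left to right, with 6 N of contact. I'm opening slowly and then rising.

Request:
{"op": "servo_tool", "data": {
  "targets": [
    {"xyz": [0, 0, 0], "twist": [0, 0, 0], "jaw": 0.63},
    {"xyz": [0, 0, 0], "twist": [0, 0, 0], "jaw": 0.67},
    {"xyz": [0, 0, 0], "twist": [0, 0, 0], "jaw": 0.72},
    {"xyz": [0, 0, 0], "twist": [0, 0, 0], "jaw": 0.78},
    {"xyz": [0, 0, 0], "twist": [0, 0, 0], "jaw": 0.84},
    {"xyz": [0, 0, 0], "twist": [0, 0, 0], "jaw": 0.9},
    {"xyz": [0, 0, 0], "twist": [0, 0, 0], "jaw": 0.9},
    {"xyz": [0, 0, 0], "twist": [0, 0, 0], "jaw": 0.9}
  ]
}}

```text
clock: 9.82
tcp_pos: [0.4924, -0.3058, 0.0042]
orientation: [-0.0, 0.663, 0.749, 0.0]
wrist_force: [-0.1, -0.3, -0.2]
finger_gap: 0.0767
```

Request:
{"op": "servo_tool", "data": {
  "targets": [
    {"xyz": [0, 0, -0.004], "twist": [0, 0, 0], "jaw": 0.9},
    {"xyz": [0, 0, -0.012], "twist": [0, 0, 0], "jaw": 0.9},
    {"xyz": [0, 0, -0.022], "twist": [0, 0, 0], "jaw": 0.9},
    {"xyz": [0, 0, -0.034], "twist": [0, 0, 0], "jaw": 0.9},
    {"xyz": [0, 0, -0.05], "twist": [0, 0, 0], "jaw": 0.9},
    {"xyz": [0, 0, -0.07], "twist": [0, 0, 0], "jaw": 0.9},
    {"xyz": [0, 0, -0.09], "twist": [0, 0, 0], "jaw": 0.9},
    {"xyz": [0, 0, -0.11], "twist": [0, 0, 0], "jaw": 0.9},
    {"xyz": [0, 0, -0.13], "twist": [0, 0, 0], "jaw": 0.9},
    {"xyz": [0, 0, -0.144], "twist": [0, 0, 0], "jaw": 0.9},
    {"xyz": [0, 0, -0.15], "twist": [0, 0, 0], "jaw": 0.9},
    {"xyz": [0, 0, -0.15], "twist": [0, 0, 0], "jaw": 0.9}
  ]
}}

```text
clock: 10.82
tcp_pos: [0.4935, -0.3067, 0.157]
orientation: [0.002, 0.663, 0.749, 0.0]
wrist_force: [-0.1, 0.4, 0.1]
finger_gap: 0.0772
```

Run:
```python
from h import *
s=env.get_state(); print(s['clock'],s['tcp_pos'],s['wrist_force'],s['finger_gap'])
w=env.read_camera('wrist'); P=pts(w)
def rep(c,m,z,n):
    k=max(cv2.findContours(m.astype(np.uint8),0,1)[0],key=cv2.contourArea); q=np.array([ray(c,u,v,z)[:2] for u,v in k[:,0]],np.float32)
    print(n,cv2.minAreaRect(q*1000))
g=cv2.cvtColor(w['color'],cv2.COLOR_RGB2GRAY)
m=(P[...,2]>.02)&(P[...,2]<.03)&(np.hypot(P[...,0]-.4925,P[...,1]+.305)<.075)&(w['depth']>0); print('top z',np.median(P[m][:,2]),P[m][:,2].std()); rep(w,m,.025,'cover')
b=env.read_camera('top'); P=pts(b); h=cv2.cvtColor(b['color'],cv2.COLOR_RGB2HSV)
def box(m,x0,y0,x1,y1):
    o=np.zeros_like(m); o[y0:y1,x0:x1]=m[y0:y1,x0:x1]; return o
rep(b,box(P[...,2]>.035,190,165,240,235),.046,'housing'); rep(b,box(P[...,2]>.042,312,175,352,222),.049,'short')
print('housing pts', P[195:207,205:225,2].mean())
t=b['color'][130:300,130:510]; t=cv2.resize(t,(760,340)); cv2.imwrite('pics/f.png',t[...,::-1])
```

```text
10.8167 [ 0.49352237 -0.30665419  0.15696679] [-0.12134986  0.40705857  0.09340724] 0.07717050248276258
top z 0.024815116339295062 0.0006862085478906094
cover ((491.8471374511719, -305.8322448730469), (111.62921905517578, 55.94626998901367), 7.057834625244141)
housing ((539.5170288085938, 309.98199462890625), (106.13288116455078, 49.868282318115234), 12.887045860290527)
short ((544.4265747070312, 16.225482940673828), (70.95587921142578, 55.93246078491211), 5.875764846801758)
housing pts 0.03178673052537143
```

View pics/f.png

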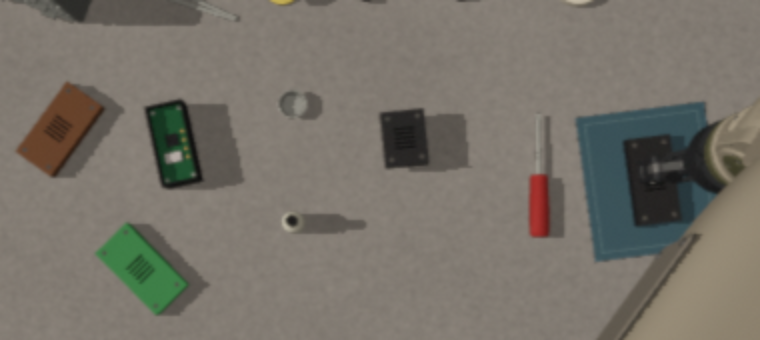

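The final view shows the long housing open at (173,143), the short one closed at (404,138), and the cover on the mat under the raised gripper. Cover: (491.8, −305.8) mm against the mat's middle (492.4, −304.8), and flat. I'm handing in.

```bash
python3 -c "
from h import *
print(env.hand_in())"
```

```text
the job is handed in; nothing more can be done
None
```

I lifted the cover straight up off the long housing, carried it over, and set it down flat and same way up in the middle of the mat. I then let go, raised the gripper clear and handed the job in at about 11 s on the clock.

- **Cover:** it lies about 1 mm from the mat's measured middle and parallel to its edges. Its top is level at 24.8 mm, against 25 mm expected. It touched down with about 6 N.
- **Long housing:** it stands open at (539.5, 310.0) mm, 12.9°. That is within 1 mm and 0.4° of where its closed cover was measured, so within measuring error.
- **Short housing:** it is still closed and has not moved beyond measuring noise.
- **Other things:** I never touched or moved the brown and green look-alikes, and they looked undisturbed in the last picture. I did not measure them again.

One measurement failed: a check of the cover in mid-air picked up the fingers in its outline, so I used only its height. No other checks failed or disagreed.

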